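# Unlatch a drum cradle's hold-down tongue and hold it up

### The arm

A 6-joint arm with a two-finger parallel gripper is mounted at the origin on the work surface. World frame = base frame: x ahead of the robot, y to its left, z up, the work surface at z = 0. Lengths are in mm, angles in rad, forces in N, time in s.
With the tool pointing down it reaches from about 275 to 1000 mm from the base axis. Payload 8.4 kg.
Tool frame: the origin (TCP) lies midway between the tips of the shut fingers; the grasp point (between the pads) lies r.grasp_offset behind it (r.grasp_offset is the distance from the TCP to the grasp point, in mm); z points along the fingers, y is the direction in which the jaws open and shut (so a half turn about z gives the same grasp; the last joint's range is limited). The gripper opens to 85 mm and grips with 20 to 120 N. Pads are 22 mm wide; open, the fingers measure 114 mm over their backs; the gripper's body (76 mm by 85 mm) begins 54 mm behind the grasp point. The pads swing forward as they close: fully open they stand 13 mm farther back than shut.
Start: joints at [-1.247, 0.353, 1.633, -0, 1.155, -0.002], TCP at [200.04, -592.125, 204.181] pointing down, gripper open.
Joint ranges: [-2.63, 2.63], [-0.92, 2.1], [0.06, 2.66], [-1.3, 4.44], [0, 2.69], [-3.02, 3.02]. Speed limits (rad/s): [2.22, 2.22, 2.79, 3.14, 3.14, 3.14].

### API

Orientations are given as [roll, pitch, yaw] about the fixed x, y, z axes, in that order (R = Rz(yaw) Ry(pitch) Rx(roll)).
In Python, from rig import r gives the robot as it stands.
- The arm moves only by the tool jog_arm, never from a script. Its argument "series" is a list that holds one entry, the list of rows, each a list of 7 numbers: the shift along the tool's x, y, z in cm, then the turn, a rotation vector about the tool's x, y, z in degrees, then the finger opening in cm, from 0 to 8.54. A call has 1 to 5 rows; each row is the pose to reach, as a shift and turn from the pose commanded when the call began, along the tool's axes at that moment; what a row does not reach only later rows make up. A row lasts 1/8 s, in which the tool goes at most 62.5 mm and 10.7 degrees, less where a joint would pass 70% of its speed; a pose out of reach is approached as far as the arm can. A call with a gripper value outside its range is refused whole. The fingers move at their own pace and stop on an object; "newtons" is the grip in N (left out, the last holds). Time passes only in rows, so rows that repeat a pose let the fingers close. It gives the time, the measured TCP pose, the force and the opening at its end, in the units of the state.
- r.sense(): the state, without advancing time (a new reading comes with each control period).
- r.grab_frame(name): name is "scene" or "top" or "wrist"; returns the picture (420x560x3 uint8, red, green, blue); there is no depth.
- r.calibration(name): a dict with "mtx" (3x3 intrinsics, pixels), "dist" ([k1, k2, p1, p2, k3] as OpenCV has them; the pictures are not rectified), "origin" and "attitude" of the camera in the world; the wrist camera has in their place "T_tool_cam" (4x4, takes a point from camera to tool coordinates, whose origin is the TCP and whose axes are the flange's). Camera axes: x right, y down, z forward; pixel columns grow to the right and rows downward; lengths in mm; the calibration is good to about 2 mm. A picture is of the moment at which its call begins: read the wrist's pose just before it. calibration takes no time and is no camera call.
- r.sign_off(): hands the job in, once; it reports no verdict.
The state is a dict: "clock": time; "qpos": joint angles; "qvel": joint speeds; "joint_efforts": joint torques, N m; "eef_pos": TCP position; "tcp_rot": TCP orientation; "contact_force": force on the tool from outside, world axes, zero at the start; "wrist_torque": the same for the moment, N m; "opening": opening from 0.0 (shut) to 1.0 (fully open).
Only numpy, scipy, OpenCV 4.12 (cv2) and the standard library are available. Lean on these libraries where they do the work, as an engineer would, in place of code of your own. Each camera call takes 0.05 s, during which the arm holds its last target.

### The job

The steel dressing drum in the grey cradle has to come out, so free its hold-down tongue: take the orange latch grip gently (it is thin plastic: squeeze it with no more than about 30 N), pull it sideways, away from the coupler and against its spring, until the ball is free, then lift the tongue off the ball. Finish while still holding the tongue steady in the gripper with its coupler at least 8 cm above the ball, so that a colleague can take the drum; do not let go, and leave the drum and the other things on the table where they are.

Things in the scene. Friction and masses are not known exactly. Their poses are not given: they have to be found in the camera images.
- cradle: fixed grey plate 160 x 360 mm, 12 mm thick, on the table, turned by up to 0.4 rad. Origin: centre of its underside. z up; y along the tongue, from the ball (y = -130 mm) to the hinge (y = +130 mm); the latch is pulled towards -x, the side nearest the robot. The white tongue bar (22 mm wide, top 117 mm above the table) runs over its centre line
- ball (a point): centre of the fixed 32 mm steel ball on its stud, 85 mm above the table; hidden inside the coupler at the start. The ball has a flat underside under which the latch catches. Axes as the cradle's
- hinge (a point): the tongue's hinge, on the pin between two steel cheeks (tops 125 mm above the table), 107 mm above the table, 260 mm from the ball. The axis is level, along the cradle's x. Axes as the cradle's
- coupler (a point): centre of the socket of the steel coupler box (50 x 50 mm, 50 mm high, top 112 mm above the table when seated) at the tongue's free end; it coincides with the ball's centre when seated. Axes as the tongue's
- grip (a point): centre of the orange latch grip, an upright block 12 mm thick (x), 28 mm wide (y), 46 mm high, its centre 143 mm above the table (block from 120 to 166 mm) and 64.5 mm towards the cradle's -x from the ball's axis at the start. It stands above all around it: open fingers pass down over it, closing along x. Below it is only a 5 mm stem. Moves with latch and tongue
- latch (a joint): travel of the spring latch, m: 0 shut, grows towards the cradle's -x to its stop at 0.022. The ball is free from about 0.008; 0.012 to 0.018 is a good pull. The spring pushes back with 3 N at 0, 7.5 N at 0.015, and shuts the latch when let go. The latch slides on the coupler, so the tongue can be lifted by the pulled-out grip
- tongue (a joint): angle of the tongue about the hinge, rad: 0 seated, grows as the coupler rises, stop at 1.0 (0.31 raises the coupler 80 mm, 0.36 about 92 mm). It falls back if let go; lifting it at the grip takes 2 to 5 N. The grip follows an arc about the hinge and leans by the same angle
- drum: closed steel dressing drum, 110 mm across, 77 mm high, standing loose on the cradle under the tongue with 8 mm to spare. Origin: centre of its underside. To be left in place
- vial: small amber jar, 28 mm across, 55 mm high, standing on the cradle plate. To be left in place
- bowl: steel bowl, 100 mm across, 35 mm high, behind the cradle. To be left in place
- forceps_cup: steel cup with forceps, 56 mm across, 140 mm high over all, behind the cradle. To be left in place
- antiseptic: red bottle with yellow cap, 58 mm across, 150 mm high, on the left. To be left in place
- pump_jar: white jar, 60 mm across, 90 mm high, on the right. To be left in place
- scope_handle: black scope handle, 130 mm long, 26 mm thick, lying on the right. To be left in place
Mind the look-alikes: they are no part of the job. What is shaped like the drum but black or red is not meant.

How it is judged:
By the outcome, as a careful person would: the job done as asked, in the order asked, and still so for the second after the job is handed in, while the arm keeps its last pose, push and grip.
It also fails if it takes over 35 s, if anything falls off the work surface, if the arm or the gripper's body presses on something with over 40 N, if the wrist force passes 120 N, or if a joint passes its speed limit or range.

## Working session

There is one attempt and no reset: what is moved stays moved. The work goes in short steps, Python scripts to look and compute and a tool call to move; the robot and the scene stay as the last step left them, time stands still between calls to the robot, and variables do not carry over. Pictures are saved under pics/ and viewed, and the job is handed in when it is done.

Besides the shell and the picture viewer there is one more tool, called after "Call:" as name(argument=value, ...), one argument or row to a line, values as JSON. jog_arm: Moves the arm, as the interface text tells. Its arguments: {"type":"object","properties":{"series":{"type":"array","items":{"type":"array","items":{"type":"array","items":{"type":"number"}}}},"newtons":{"type":"number"}},"required":["series"]}

```bash
mkdir -p pics; ls; python3 - <<'E'
from rig import r
import cv2
s=r.sense(); print(s); print(r.grasp_offset)
for n in ("scene","top"):
    im=r.grab_frame(n); cv2.imwrite(f"pics/{n}0.png",im[:,:,::-1]); c=r.calibration(n); print(n,c)
print(r.calibration("wrist"))
E
```

```text
pics
{'clock': 0.0, 'qpos': array([-1.24741426e+00,  3.53665553e-01,  1.63412718e+00, -5.05881228e-06,
        1.15517645e+00, -2.37124579e-03]), 'qvel': array([ 1.42809198e-03,  8.72195530e-04,  2.93369598e-04,  1.04558617e-03,
       -4.14902077e-06, -4.94304178e-04]), 'joint_efforts': array([ 2.08784641e-04, -6.05257630e+01, -3.42069054e+01,  1.89215342e-05,
        9.38325509e-03, -4.09258257e-05]), 'eef_pos': array([ 199.86986847, -591.64964929,  203.45380111]), 'tcp_rot': array([-3.14021611e+00,  1.36121383e-06,  3.25755360e-01]), 'contact_force': array([ 0.05530905, -0.0247124 ,  0.27086767]), 'wrist_torque': array([-0.00556309, -0.00830724, -0.00830066]), 'opening': 0.9952194237790665}
18.700000000000003
scene {'mtx': array([[488.91944966,   0.        , 280.23895562],
       [  0.        , 488.91944966, 209.51941642],
       [  0.        ,   0.        ,   1.        ]]), 'dist': array([0.05243281, 0.        , 0.        , 0.        , 0.        ]), 'origin': array([ 988.12775981, -623.40228022, 1430.8348105 ]), 'attitude': array([-2.61556178,  0.0056506 ,  0.50748845])}
top {'mt
[... 265 characters left out ...]
911512,   28.06832516, 1404.8136812 ]), 'attitude': array([-3.02831757,  0.02357454, -1.5829585 ])}
{'mtx': array([[297.46616614,   0.        , 280.77420808],
       [  0.        , 297.46616614, 203.79633999],
       [  0.        ,   0.        ,   1.        ]]), 'dist': array([-0.01905305,  0.        ,  0.        ,  0.        ,  0.        ]), 'T_tool_cam': array([[-1.36150034e-03, -9.63644133e-01, -2.67185573e-01,
         6.81749629e+01],
       [ 9.99999018e-01, -1.22324333e-03, -6.83898251e-04,
         5.54411935e-01],
       [ 3.32201567e-04, -2.67186242e-01,  9.63644853e-01,
        -1.68651212e+02],
       [ 0.00000000e+00,  0.00000000e+00,  0.00000000e+00,
         1.00000000e+00]])}
```

View pics/scene0.png

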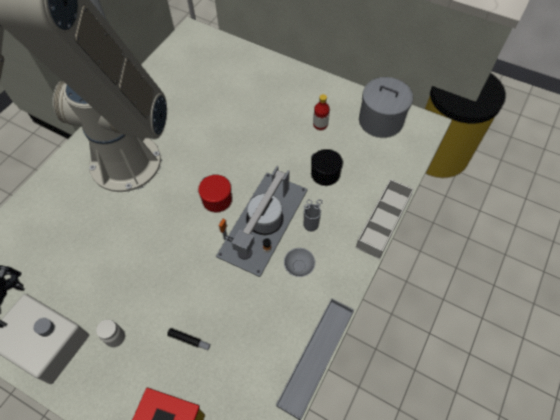

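View pics/top0.png

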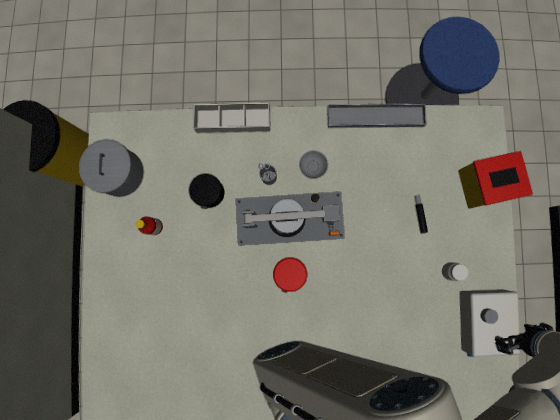

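Scene picture: cradle around (262,222), orange grip at about (223,226). In the top picture the cradle spans (236..344, 192..245) and the grip is at about (334,234). Next I measure the grip and the cradle yaw.

```bash
cat > h.py <<'E'
import numpy as np, cv2
from scipy.spatial.transform import Rotation as R
from rig import r
def cam(n,s=None):
    c=r.calibration(n)
    if n=="wrist":
        T=np.eye(4);T[:3,:3]=R.from_euler('xyz',s['tcp_rot']).as_matrix();T[:3,3]=s['eef_pos']
        M=T@c['T_tool_cam'];return c['mtx'],c['dist'],M[:3,3],M[:3,:3]
    return c['mtx'],c['dist'],np.array(c['origin']),R.from_euler('xyz',c['attitude']).as_matrix()
def ray(C,px):
    u=cv2.undistortPoints(np.array(px,float).reshape(-1,1,2),C[0],C[1])[:,0]
    d=np.c_[u,np.ones(len(u))]@C[3].T
    return C[2],d/np.linalg.norm(d,axis=1)[:,None]
def onz(C,px,z):
    o,d=ray(C,px);return o+d*((z-o[2])/d[:,2])[:,None]
def tri(rays):
    A=np.zeros((3,3));b=np.zeros(3)
    for o,d in rays:
        P=np.eye(3)-np.outer(d,d);A+=P;b+=P@o
    x=np.linalg.solve(A,b);return x,[np.linalg.norm((np.eye(3)-np.outer(d,d))@(x-o)) for o,d in rays]
def proj(C,X):
    X=np.atleast_2d(X).astype(float);Rt=C[3].T
    return cv2.projectPoints(X,cv2.Rodrigues(Rt)[0],-Rt@C[2],C[0],C[1])[0][:,0]
def orange(im):
    h=cv2.cvtColor(im,cv2.COLOR_RGB2HSV);return cv2.inRange(h,(7,140,90),(17,255,255))
def blobs(m,amin=5):
    n,l,st,ce=cv2.connectedComponentsWithStats(m);return [(st[i],ce[i]) for i in range(1,n) if st[i][4]>=amin]
E
python3 - <<'E'
from h import *
for n in("scene","top"):
    im=cv2.imread(f"pics/{n}0.png")[:,:,::-1].copy()
    print(n,[(b[0].tolist(),b[1].round(1).tolist()) for b in blobs(orange(im))])
    x,y,w,h={"scene":(205,160,110,120),"top":(225,180,130,75)}[n]
    cv2.imwrite(f"pics/{n}_c.png",cv2.resize(im[y:y+h,x:x+w,::-1],None,fx=5.5 if n=="top" else 5,fy=5.5 if n=="top" else 5,interpolation=cv2.INTER_CUBIC))
E
```

```text
scene [([219, 219, 6, 10, 28], [221.7, 223.1])]
top [([330, 231, 9, 4, 34], [334.0, 232.5])]
```

View pics/top_c.png

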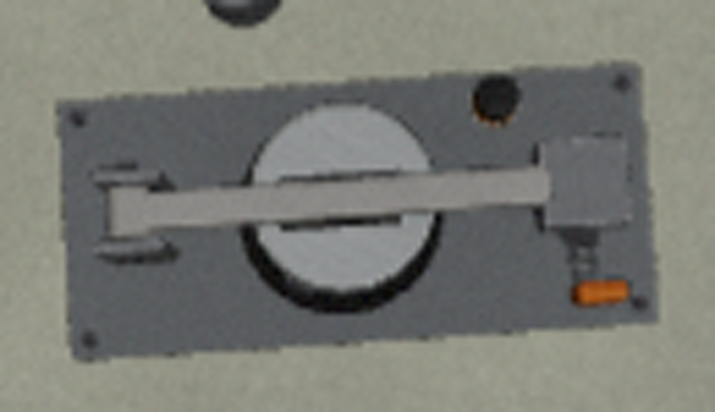

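View pics/scene_c.png

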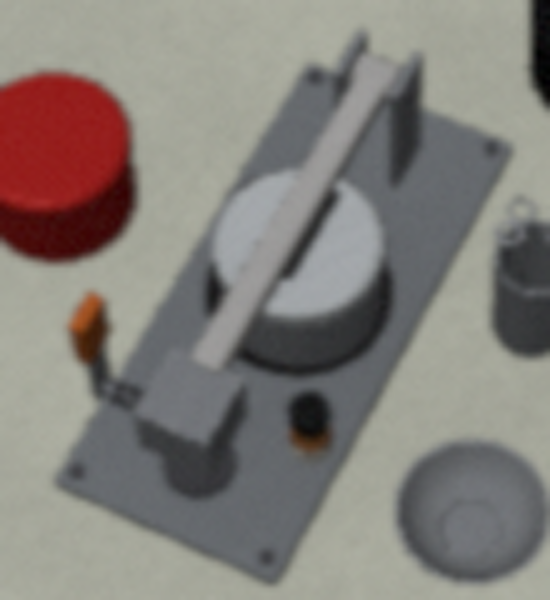

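The top crop shows the plate corners, the bar, the coupler box and the orange grip cleanly. The scene crop shows the grip upright on its stem at about (223,226), clear all around.

```bash
python3 - <<'E'
from h import *
C=cam("top");S=cam("scene")
t=lambda p:np.array(p)/5.5+[225,180]
s=lambda p:np.array(p)/5+[205,160]
P=onz(C,t([(58,101),(640,65),(658,322),(75,360)]),12)
print(P.round(1),P.mean(0)); 
for i in range(4):print(np.linalg.norm(P[i]-P[(i+1)%4]))
y=((P[0]-P[1])+(P[3]-P[2]));yaw=np.arctan2(-y[0],y[1]);print("yaw",yaw)
Q=onz(S,s([(313,65),(512,150),(275,582),(57,482)]),12);print(Q.round(1),Q.mean(0))
y=((Q[0]-Q[3])+(Q[1]-Q[2]));print("yaw",np.arctan2(-y[0],y[1]))
c=(P.mean(0)+Q.mean(0))/2;
Rz=R.from_euler('z',yaw).as_matrix()
for cc in(P.mean(0),Q.mean(0)):
  print("grip pred",cc*[1,1,0]+Rz@[-64.5,-130,143],"ball",cc*[1,1,0]+Rz@[0,-130,85])
B=onz(C,t([(541,142),(628,135),(632,222),(545,229)]),112);print("box",B.mean(0))
B=onz(S,s([(175,352),(244,380),(208,443),(135,408)]),112);print("box",B.mean(0))
o1,d1=ray(C,[[334,232.5]]);o2,d2=ray(S,[[221.7,223.1]])
print("grip tri",tri([(o1,d1[0]),(o2,d2[0])]), onz(C,t([(602,292)]),160))
E
```

```text
[[ 620.4  208.2   12. ]
 [ 637.3 -151.5   12. ]
 [ 479.2 -158.    12. ]
 [ 460.7  197.9   12. ]] [549.40337374  24.14389117  12.        ]
360.111397746225
158.33273408795813
356.4430527745537
160.01247427689384
yaw 0.049402458964051106
[[ 470.   200.7   12. ]
 [ 624.8  205.4   12. ]
 [ 642.5 -147.7   12. ]
 [ 486.9 -155.9   12. ]] [556.028344    25.64868848  12.        ]
yaw 0.048742554827174635
grip pred [ 491.40177477 -108.88266452  143.        ] ball [ 555.82308134 -105.6975019    85.        ]
grip pred [ 498.02674503 -107.3778672   143.        ] ball [ 562.44805159 -104.19270459   85.        ]
box [ 556.5458811  -106.21251727  112.        ]
box [ 561.58556155 -101.94182643  112.        ]
grip tri (array([ 493.96839745, -106.56733026,  160.10604741]), [np.float64(0.38820602630008827), np.float64(0.3882060262999976)]) [[ 491.88487154 -108.14838649  160.        ]]
```

```bash
cat >> h.py <<'E'
def delta(pos,rot,s=None):
    s=s or r.sense(); A=R.from_euler('xyz',s['tcp_rot']); B=rot if isinstance(rot,R) else R.from_euler('xyz',rot)
    print("shift cm",(A.inv().apply(np.array(pos)-s['eef_pos'])/10).round(2),"turn deg",np.degrees((A.inv()*B).as_rotvec()).round(2))
E
python3 - <<'E'
from h import *
delta([494,-108,270],[np.pi,0,.05+np.pi/2])
E
```

```text
shift cm [ 43.34 -36.42  -6.6 ] turn deg [-6.00e-02 -5.00e-02 -7.42e+01]
```

Call:
jog_arm(
  series=[
    [[8,-6.5,-6.6,0,0,-10,8.5],[12,-10,-6.6,0,0,-20,8.5],[17,-14,-6.6,0,0,-30,8.5],[22,-18,-6.6,0,0,-40,8.5],[26,-22,-6.6,0,0,-50,8.5]],
  ],
)

```text
clock: 0.72
eef_pos: [356.6, -335.0, 269.3]
tcp_rot: [3.141, 0.0, 1.204]
contact_force: [1.7, -0.0, 0.2]
opening: 0.992
```

```bash
python3 - <<'E'
from h import *
delta([494,-108,270],[np.pi,0,.05+np.pi/2])
E
```

```text
shift cm [26.12  4.69 -0.06] turn deg [ 3.000e-02  1.000e-02 -2.389e+01]
```

Call:
jog_arm(
  series=[
    [[6,1,0,0,0,-8,6.0],[12,2,0,0,0,-16,6.0],[18,3.2,0,0,0,-22,6.0],[23,4.2,0,0,0,-23.9,6.0],[26.1,4.7,0,0,0,-23.9,6.0]],
  ],
)

```text
clock: 1.35
eef_pos: [495.3, -108.5, 268.9]
tcp_rot: [-3.141, -0.0, 1.618]
contact_force: [0.4, 0.0, -0.0]
opening: 0.701
```

Call:
jog_arm(
  series=[
    [[0,0,0,0,0,0,6.0],[0,0,0,0,0,0,6.0]],
  ],
)

```text
clock: 1.6
eef_pos: [493.9, -111.1, 268.9]
tcp_rot: [-3.141, 0.0, 1.616]
contact_force: [0.6, 0.0, 0.5]
opening: 0.703
```

```bash
python3 - <<'E'
from h import *
s=r.sense(); im=r.grab_frame("wrist"); cv2.imwrite("pics/w1.png",im[:,:,::-1])
np.save("w1.npy",s,allow_pickle=True)
print(s['eef_pos'],s['tcp_rot'],s['opening'],s['clock'])
print([(b[0].tolist(),b[1].round(1).tolist()) for b in blobs(orange(im))])
E
```

```text
[ 493.94421502 -111.05553485  268.85138738] [-3.14063908e+00  1.45088307e-04  1.61591542e+00] 0.7026453700047282 1.6
[([276, 176, 12, 28, 310], [281.7, 189.6])]
```

View pics/w1.png

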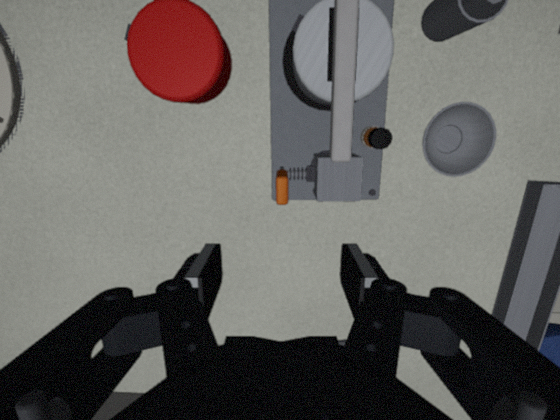

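The wrist picture shows the grip at (282,190) with its spring to the right, and the coupler box spanning (317..361,157..201). Zooming in to separate the grip's top face from its side.

```bash
python3 - <<'E'
from h import *
im=cv2.imread("pics/w1.png");cv2.imwrite("pics/w1c.png",cv2.resize(im[145:215,262:372],None,fx=7,fy=7,interpolation=cv2.INTER_CUBIC))
E
```

```text
(no output)
```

View pics/w1c.png

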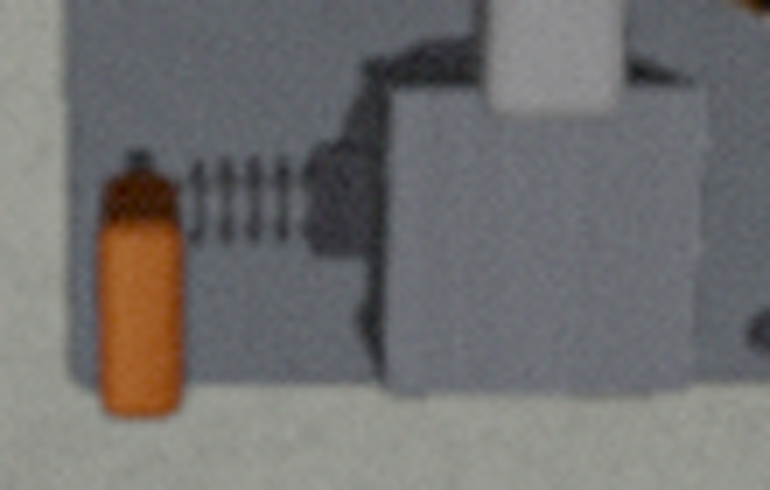

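```bash
python3 - <<'E'
from h import *
s=np.load("w1.npy",allow_pickle=True).item();C=cam("wrist",s)
t=lambda p:np.array(p)/7+[262,145]
G=onz(C,t([(99,222),(183,222),(183,416),(99,416)]),166);print(G.round(1),G.mean(0))
print([np.linalg.norm(G[i]-G[(i+1)%4]).round(1) for i in range(4)])
B=onz(C,t([(388,88),(703,90),(692,390),(384,388)]),112);print(B.round(1),B.mean(0))
print([np.linalg.norm(B[i]-B[(i+1)%4]).round(1) for i in range(4)])
print("pred grip from box",B.mean(0)+R.from_euler('z',.049).apply([-64.5,0,31]))
# bar direction in wrist image: two bar edge mids
E
```

```text
[[ 489.3  -93.2  166. ]
 [ 500.4  -92.7  166. ]
 [ 501.8 -119.3  166. ]
 [ 490.4 -119.8  166. ]] [ 495.47952631 -106.25616663  166.        ]
[np.float64(11.1), np.float64(26.6), np.float64(11.4), np.float64(26.6)]
[[ 532.9  -80.   112. ]
 [ 582.   -78.   112. ]
 [ 585.8 -126.3  112. ]
 [ 536.  -128.1  112. ]] [ 559.17612328 -103.10483808  112.        ]
[np.float64(49.1), np.float64(48.4), np.float64(49.9), np.float64(48.3)]
pred grip from box [ 494.75354004 -106.2640735   143.        ]
```

```bash
python3 - <<'E'
from h import *
delta([495.2,-106.3,127],[np.pi,0,.049+np.pi/2])
E
```

```text
shift cm [ 0.51  0.16 14.2 ] turn deg [-0.04  0.01 -0.27]
```

Call:
jog_arm(
  series=[
    [[0.5,0.16,3.5,0,0,-0.3,6.0],[0.5,0.16,7,0,0,-0.3,6.0],[0.5,0.16,9,0,0,-0.3,6.0],[0.5,0.16,9,0,0,-0.3,6.0]],
  ],
)

```text
clock: 2.15
eef_pos: [494.3, -106.4, 178.0]
tcp_rot: [-3.139, -0.001, 1.619]
contact_force: [0.7, 0.4, 0.4]
opening: 0.7
```

```bash
python3 - <<'E'
from h import *
s=r.sense(); im=r.grab_frame("wrist"); cv2.imwrite("pics/w2.png",im[:,:,::-1])
print(s['eef_pos'],s['tcp_rot'],s['contact_force'])
C=cam("wrist",s);print(proj(C,[[495.2,-106.3,166]]))
print([(b[0].tolist(),b[1].round(1).tolist()) for b in blobs(orange(im))])
delta([495.2,-106.3,127],[np.pi,0,.049+np.pi/2])
E
```

```text
[ 494.27795325 -106.42881289  177.95131217] [-3.13852930e+00 -6.44282545e-04  1.61929080e+00] [0.74957373 0.42826295 0.40407024]
[[281.32058223 229.38138154]]
[([273, 208, 17, 39, 615], [281.3, 227.2])]
shift cm [ 0.02 -0.    5.21] turn deg [-0.06 -0.01 -0.02]
```

View pics/w2.png

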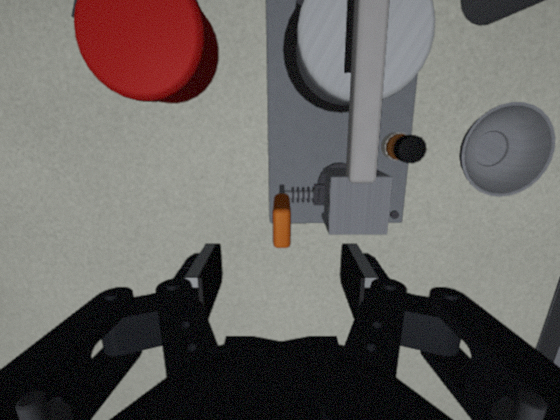

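The grip's top face is centred at about (281,228), against a prediction of (281,229), and sits midway between the fingers. I descend.

Call:
jog_arm(
  series=[
    [[0,0,2,0,0,0,6.0],[0,0,4,0,0,0,6.0],[0,0,5.1,0,0,0,6.0],[0,0,5.1,0,0,0,6.0]],
  ],
)

```text
clock: 2.7
eef_pos: [495.8, -105.9, 128.4]
tcp_rot: [-3.141, -0.0, 1.62]
contact_force: [0.4, -0.1, -0.5]
opening: 0.702
```

```bash
python3 - <<'E'
from h import *
s=r.sense(); im=r.grab_frame("wrist"); cv2.imwrite("pics/w3.png",im[:,:,::-1])
print(s['eef_pos'],s['tcp_rot'],s['contact_force'])
delta([495.2,-106.3,127],[np.pi,0,.049+np.pi/2])
E
```

```text
[ 495.84751113 -105.90829423  128.38503273] [-3.14139568e+00 -2.64174760e-05  1.62042021e+00] [ 0.37022899 -0.10630589 -0.46128317]
shift cm [-0.03 -0.1   0.18] turn deg [0.03 0.01 0.04]
```

View pics/w3.png

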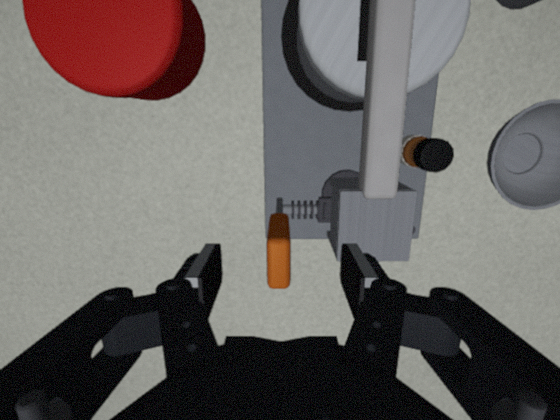

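The grip stands centred between the fingers (279 against 281). I close gently.

Call:
jog_arm(
  newtons=25,
  series=[
    [[0,-0.07,0.1,0,0,0,3.0],[0,-0.07,0.1,0,0,0,0.8],[0,-0.07,0.1,0,0,0,0.8],[0,-0.07,0.1,0,0,0,0.8],[0,-0.07,0.1,0,0,0,0.8]],
  ],
)

```text
clock: 3.38
eef_pos: [494.6, -105.7, 127.6]
tcp_rot: [-3.141, 0.0, 1.621]
contact_force: [-4.5, -0.2, 6.0]
opening: 0.13
```

Call:
jog_arm(
  series=[
    [[0,0,0,0,0,0,0.8],[0,0,0,0,0,0,0.8]],
  ],
)

```text
clock: 3.62
eef_pos: [494.6, -105.7, 127.6]
tcp_rot: [-3.141, 0.0, 1.621]
contact_force: [-4.8, -1.0, 5.7]
opening: 0.126
```

Call:
jog_arm(
  series=[
    [[0,-0.4,0,0,0,0,0.8],[0,-0.8,0,0,0,0,0.8],[0,-1.2,0,0,0,0,0.8],[0,-1.5,0,0,0,0,0.8],[0,-1.5,0,0,0,0,0.8]],
  ],
)

```text
clock: 4.25
eef_pos: [481.4, -106.5, 127.7]
tcp_rot: [3.139, 0.0, 1.621]
contact_force: [7.5, 2.1, -1.9]
opening: 0.128
```

```bash
python3 - <<'E'
from h import *
s=r.sense(); im=r.grab_frame("wrist"); cv2.imwrite("pics/w4.png",im[:,:,::-1])
print(s['eef_pos'],s['tcp_rot'],s['contact_force'])
E
```

```text
[ 481.42542012 -106.48939931  127.65493944] [3.13850557e+00 3.48289134e-04 1.62066612e+00] [ 7.51319043  2.05564099 -1.93349245]
```

View pics/w4.png

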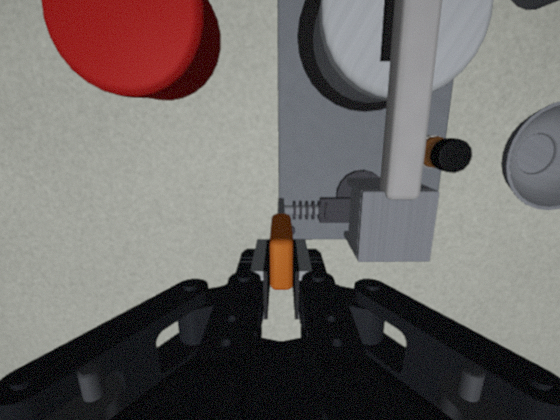

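The latch is out about 13 mm. The 7.5 N on the wrist fits the spring, and the box-to-grip gap grew by about 19 px. Next I work out the lift arc in tool axes.

```bash
cat >>h.py <<'E'
def arc(t0,ths,yz=(-260,20.7)):
    f=lambda t:np.array([yz[0]*np.cos(t)+yz[1]*np.sin(t),-yz[0]*np.sin(t)+yz[1]*np.cos(t)])
    for t in ths:
        d=f(t)-f(t0); c,s=np.cos(t0),np.sin(t0)
        # tool x axis in (y,z): (c,-... ) rotated by -t0 from (1,0); tool z from (0,-1)
        ex=np.array([c,-s]); ez=-np.array([s,c])
        print(round(t,3),"x,z cm",(d@ex/10).round(2),(d@ez/10).round(2),"turn y",np.degrees(-(t-t0)).round(2))
E
python3 - <<'E'
from h import *
arc(0,np.arange(1,6)*.03)
E
```

```text
0.03 x,z cm 0.07 -0.78 turn y -1.72
0.06 x,z cm 0.17 -1.56 turn y -3.44
0.09 x,z cm 0.29 -2.33 turn y -5.16
0.12 x,z cm 0.43 -3.1 turn y -6.88
0.15 x,z cm 0.6 -3.86 turn y -8.59
```

Call:
jog_arm(
  series=[
    [[0.03,0,-0.4,0,-0.9,0,0.8],[0.07,0,-0.8,0,-1.7,0,0.8],[0.12,0,-1.2,0,-2.6,0,0.8],[0.17,0,-1.6,0,-3.4,0,0.8],[0.17,0,-1.6,0,-3.4,0,0.8]],
  ],
)

```text
clock: 4.92
eef_pos: [481.4, -104.6, 143.6]
tcp_rot: [3.139, 0.06, 1.621]
contact_force: [7.5, -0.1, -3.8]
opening: 0.132
```

```bash
python3 - <<'E'
from h import *
s=r.sense(); print(s['eef_pos'],s['tcp_rot'],s['contact_force'],s['wrist_torque'],s['opening'])
im=r.grab_frame("wrist"); cv2.imwrite("pics/w5.png",im[:,:,::-1])
im=r.grab_frame("scene")[130:310,160:400]; cv2.imwrite("pics/s5.png",cv2.resize(im[:,:,::-1],None,fx=3,fy=3))
E
```

```text
[ 481.4499619  -104.63438     143.63638823] [3.13851976 0.06001314 1.6212407 ] [ 7.47375195 -0.13390911 -3.79512336] [ 0.13404262 -1.14778607  0.12448542] 0.13213830290105685
```

View pics/w5.png

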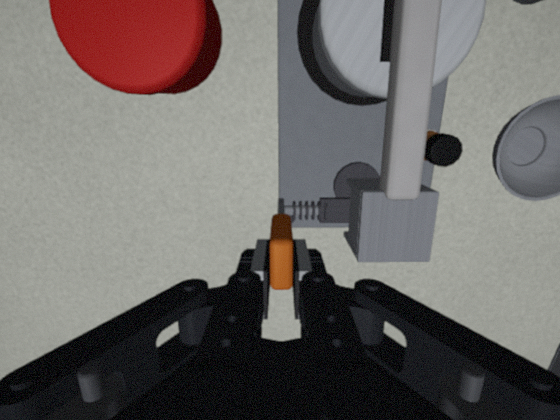

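The box stays put relative to the hand while the plate shifts, and the lift force is 3.8 N, so the tongue is rising with the grip. I continue.

```bash
python3 - <<'E'
from h import *
arc(.06,[.1,.14,.18,.22,.22]);arc(.22,[.26,.30,.34,.37])
E
```

```text
0.1 x,z cm 0.1 -1.04 turn y -2.29
0.14 x,z cm 0.25 -2.07 turn y -4.58
0.18 x,z cm 0.43 -3.1 turn y -6.88
0.22 x,z cm 0.66 -4.12 turn y -9.17
0.22 x,z cm 0.66 -4.12 turn y -9.17
0.26 x,z cm 0.1 -1.04 turn y -2.29
0.3 x,z cm 0.25 -2.07 turn y -4.58
0.34 x,z cm 0.43 -3.1 turn y -6.88
0.37 x,z cm 0.6 -3.86 turn y -8.59
```

Call:
jog_arm(
  series=[
    [[0.1,0,-1.0,0,-2.3,0,0.8],[0.25,0,-2.1,0,-4.6,0,0.8],[0.43,0,-3.1,0,-6.9,0,0.8],[0.66,0,-4.1,0,-9.2,0,0.8],[0.66,0,-4.1,0,-9.2,0,0.8]],
  ],
)

```text
clock: 5.65
eef_pos: [481.2, -95.3, 184.6]
tcp_rot: [3.138, 0.221, 1.622]
contact_force: [6.4, -0.9, -3.0]
opening: 0.132
```

Call:
jog_arm(
  series=[
    [[0.1,0,-1.0,0,-2.3,0,0.8],[0.25,0,-2.1,0,-4.6,0,0.8],[0.43,0,-3.1,0,-6.9,0,0.8],[0.6,0,-3.9,0,-8.6,0,0.8],[0.6,0,-3.9,0,-8.6,0,0.8]],
  ],
)

```text
clock: 6.28
eef_pos: [480.3, -80.9, 221.0]
tcp_rot: [3.139, 0.371, 1.622]
contact_force: [6.3, -1.7, -3.2]
opening: 0.13
```

Call:
jog_arm(
  series=[
    [[0,0,0,0,0,0,0.8],[0,0,0,0,0,0,0.8]],
  ],
)

```text
clock: 6.52
eef_pos: [480.0, -81.2, 220.5]
tcp_rot: [3.139, 0.37, 1.621]
contact_force: [6.5, 0.5, -4.0]
opening: 0.129
```

```bash
python3 - <<'E'
from h import *
s=r.sense(); print(s['eef_pos'],s['tcp_rot'],s['contact_force'],s['wrist_torque'],s['opening'],s['clock'])
np.save("w6.npy",s,allow_pickle=True)
im=r.grab_frame("wrist"); cv2.imwrite("pics/w6.png",im[:,:,::-1])
im=r.grab_frame("scene"); cv2.imwrite("pics/s6f.png",im[:,:,::-1]);im=im[130:310,160:400]; cv2.imwrite("pics/s6.png",cv2.resize(im[:,:,::-1],None,fx=3,fy=3))
im=r.grab_frame("top"); cv2.imwrite("pics/t6.png",im[:,:,::-1])
E
```

```text
[479.9877798  -81.22853956 220.53201076] [3.13912473 0.36987781 1.62121477] [ 6.53073731  0.45878064 -4.03685678] [ 0.35537659 -1.05672059  0.45417819] 0.12890687364647305 6.525
```

View pics/w6.png

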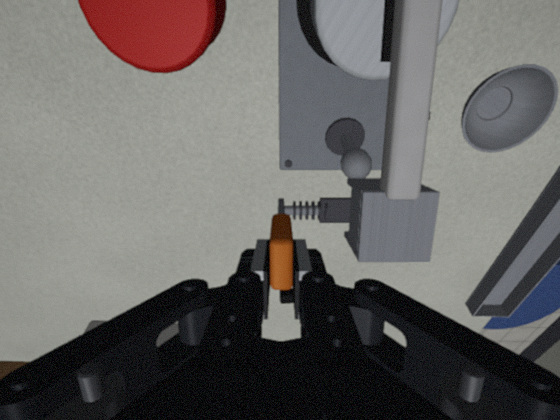

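View pics/s6.png

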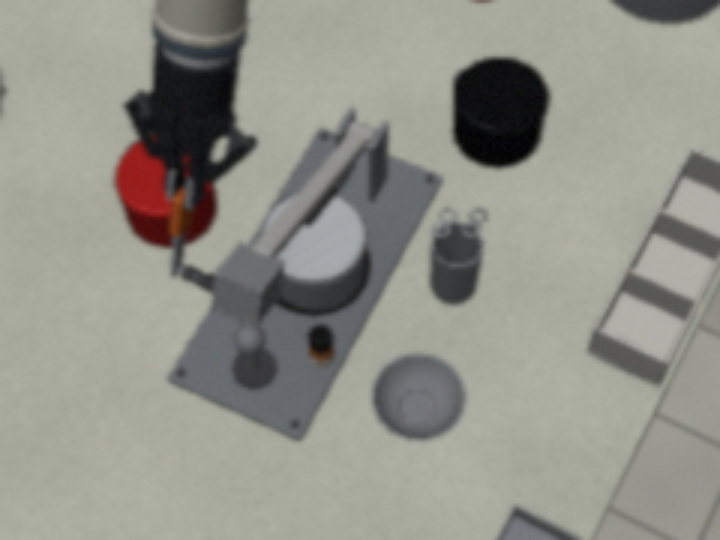

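View pics/t6.png

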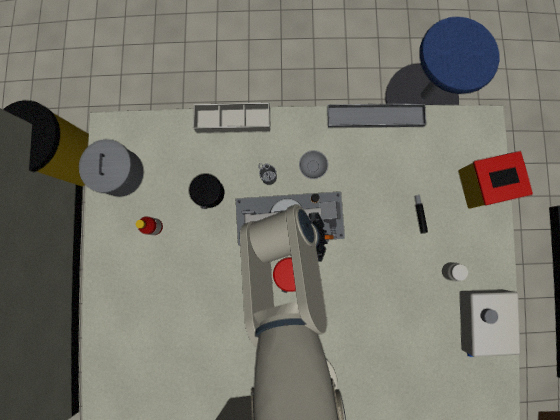

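The ball is now exposed at (356,165) in the wrist view. The box sits at the same pixels relative to the hand as when seated, and the drum, vial and other things are in place. I run a steadiness check, then a check of the coupler height.

Call:
jog_arm(
  series=[
    [[0,0,0,0,0,0,0.8],[0,0,0,0,0,0,0.8],[0,0,0,0,0,0,0.8],[0,0,0,0,0,0,0.8],[0,0,0,0,0,0,0.8]],
  ],
)

```text
clock: 7.3
eef_pos: [479.9, -81.3, 220.5]
tcp_rot: [3.139, 0.37, 1.621]
contact_force: [5.9, -0.3, -3.2]
opening: 0.129
```

```bash
python3 - <<'E'
from h import *
s=r.sense();print(s['eef_pos'],s['contact_force'],s['opening'])
im=r.grab_frame("wrist");sc=r.grab_frame("scene")
cv2.imwrite("pics/w7.png",im[:,:,::-1])
a=cv2.imread("pics/w6.png")[:,:,::-1];print("wrist diff",np.abs(a.astype(int)-im)[170:290,270:440].mean())
# coupler top-face centre: same wrist pixels as seated+pulled; triangulate box top centre, wrist x scene
W=cam("wrist",s);S=cam("scene")
b=lambda C,p:(C[2],ray(C,[p])[1][0])
x,e=tri([b(W,(398,226)),b(S,(160+252/3,130+268/3))]);print("box top tri",x,e)
yaw=.049;Rz=R.from_euler('z',yaw);ball=np.array([559.2,-103.1,85]);h=ball+Rz.apply([0,260,22])
for t in(.31,.37):print(t,"pred box top",h+Rz.apply(R.from_euler('x',-t).apply([0,-260,5])),"coupler rise",(h+Rz.apply(R.from_euler('x',-t).apply([0,-260,-22])))[2]-85)
# drum check before/after by wrist camera diffs of scene static part
a=cv2.imread("pics/scene0.png")[:,:,::-1].astype(int);d=np.abs(a-sc).max(2)>40;print([bb[0].tolist() for bb in blobs(d.astype(np.uint8),15)])
E
```

```text
[479.92375262 -81.26973457 220.46936554] [ 5.93190071 -0.26427774 -3.19207046] 0.1293050555935879
wrist diff 3.0973039215686273
box top tri [559.73245895 -83.07317959 203.25921533] [np.float64(0.8576886051858689), np.float64(0.8576886051859508)]
0.31 pred box top [558.5182632  -89.19814088 191.07691332] coupler rise 80.36390693780962
0.37 pred box top [558.24963501 -83.7203213  205.68164904] coupler rise 95.50881070755736
[[0, 0, 42, 16, 511], [49, 0, 29, 30, 607], [103, 0, 71, 58, 1913], [170, 11, 4, 6, 19], [141, 22, 116, 178, 7258], [84, 49, 7, 7, 16], [0, 55, 4, 17, 36], [80, 67, 47, 40, 399], [66, 73, 12, 11, 36], [126, 79, 42, 61, 1619], [54, 83, 13, 25, 197], [70, 105, 31, 19, 227], [61, 122, 34, 23, 368], [243, 180, 37, 57, 351], [217, 202, 3, 9, 25], [217, 212, 24, 29, 262], [245, 212, 5, 11, 31], [249, 240, 5, 8, 22], [233, 245, 5, 5, 19], [0, 265, 25, 49, 577], [0, 319, 8, 9, 48]]
```

```bash
python3 -c "
from rig import r
print(r.sign_off())"
```

```text
the job is handed in; nothing more can be done
None
```

The tongue is off the ball and still held in the gripper, with its coupler about 93–95 mm above the ball, so I handed the job in after about 7.5 s. I gripped the orange latch at 25 N and pulled it about 13 mm sideways. I then lifted it along the hinge arc to 0.37 rad.

**Checks at the end:**
- **Coupler height:** the box top measured across two views is at z = 203 mm, against 206 mm expected from the hand's angle. Both are well over the 80 mm needed.
- **Ball:** it is visible and clear of the coupler in the wrist and scene pictures.
- **Steadiness:** the hand moved less than 0.1 mm during the last 0.6 s hold. Wrist force stayed around 7 N, which fits the spring plus the tongue's weight, and the finger opening did not change.
- **Other things:** the only changes in the scene picture are where the arm and tongue are. The drum, vial, bowl and the rest show no movement.

**One disagreement:** the two fixed cameras differed by about 6 mm on the cradle's position. I used the wrist camera, whose measured sizes for the grip and coupler box came within about 2 mm of those given.

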